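# Tip the sun plaque out of the carving jig

### The arm

A 6-joint arm with a two-finger parallel gripper is mounted at the origin on the work surface. World frame = base frame: x ahead of the robot, y to its left, z up, the work surface at z = 0. Lengths are in m, angles in rad, forces in N, time in s.
With the tool pointing down it reaches from about 0.35 to 0.975 m from the base axis. Payload 4.9 kg.
Tool frame: the origin (TCP) lies on the centre line of the jaws, within the pads' length; the fingertips stand ctrl.tcp_to_tips ahead of it and the grasp point (between the pads) lies 3 mm ahead of it (ctrl.tcp_to_tips is the distance from the TCP to the fingertips, in m); z points along the fingers, y is the direction in which the jaws open and shut (so a half turn about z gives the same grasp; the last joint's range is limited). The gripper opens to 85 mm and grips with 20 to 120 N. Pads are 22 mm wide; open, the fingers measure 114 mm over their backs; the gripper's body (76 mm by 85 mm) begins 54 mm behind the grasp point. The pads swing forward as they close: fully open they stand 13 mm farther back than shut.
Start: joints at [-1.423, 0.053, 1.613, -0, 1.476, -0.119], TCP at [0.165, -0.603, 0.253] pointing down, gripper open.
Joint ranges: [-3.01, 3.01], [-1.01, 2.22], [0.06, 2.58], [-1.02, 4.17], [0.09, 2.62], [-3.14, 3.14]. Speed limits (rad/s): [2.57, 2.57, 3.14, 3.14, 3.14, 3.14].

### API

Orientations are given as a rotation vector (axis times angle).
In Python, from station import ctrl, vision gives the robot as it stands.
- The arm moves only by the tool jog_arm, never from a script. Its argument "deltas" is a list of rows, each a list of 7 numbers: the turn, a rotation vector about the tool's x, y, z in rad, then the shift along the tool's x, y, z in cm, then the opening, from 0 (shut) to 1 (fully open). A call has 1 to 12 rows; each row shifts and turns the commanded pose from where the row before left it, along the tool's axes as they then stand; what a row does not reach is not made up. A row lasts 1/12 s, in which the tool goes at most 41.7 mm and 7.16 degrees, less where a joint would pass 70% of its speed; a pose out of reach is approached as far as the arm can. A call with a gripper value outside its range is refused whole. The fingers move at their own pace and stop on an object; "grip_force" is the grip in N (left out, the last holds). Time passes only in rows, so rows that do not move let the fingers close. It gives the time, the measured TCP pose, the force and the opening at its end, in the units of the state.
- ctrl.get_obs(): the state, without advancing time (a new reading comes with each control period).
- vision.get_image(name): name is "scene" or "top" or "wrist"; returns (picture, depth): 420x560x3 uint8, red, green, blue; 420x560 float32, m along the optical axis (not along the pixel's ray), 0 where there is no reading.
- vision.calibration(name): a dict with "fx", "fy", "cx", "cy" (pixels), "rvec" (rotation vector, rad) and "tvec" (3), from world to camera coordinates, as OpenCV has them; the wrist camera has in their place "hand_eye" (4x4, takes a point from camera to tool coordinates, whose origin is the TCP and whose axes are the flange's). Camera axes: x right, y down, z forward; pixel columns grow to the right and rows downward; lengths in m; the calibration is good to about 2 mm. A picture is of the moment at which its call begins: read the wrist's pose just before it. calibration takes no time and is no camera call.
- ctrl.finish_job(): hands the job in, once; it reports no verdict.
The state is a dict: "t": time; "q": joint angles; "dq": joint speeds; "effort": joint torques, N m; "tool_pos": TCP position; "tool_rot": TCP orientation; "contact_force": force on the tool from outside, world axes, zero at the start; "wrist_torque": the same for the moment, N m; "opening": finger opening in m.
Only numpy, scipy, OpenCV 4.12 (cv2) and the standard library are available. Lean on these libraries where they do the work, as an engineer would, in place of code of your own. Each camera call takes 0.05 s, during which the arm holds its last target. There are 200 camera calls.

### The job

The wooden plaque with the yellow sun sits flush in a pocket of the carving jig, with no room for fingers beside it. Press down its end next to the red strip so that the plaque rocks up and stays tilted, then take it by its raised end and lay it flat, face up, in the middle of the round cork mat. Leave the leaf plaque as it is in its pocket.

Things in the scene. Friction and masses are not known exactly. Their poses are not given: they have to be found in the camera images.
- sun_plaque: Loose light-wood plaque, yellow sun on its face (+z); 120 (x) x 54 (y) x 24 mm, 0.1 kg; origin: centre of underside. Flush in a jig pocket, axes as the jig's. Press its top straight down 45 mm to -x of centre (under 5 N) to 15 mm below the jig's top: it rocks onto the ramp and stays, tilted 28 deg; the +x end's long sides then stand up to 25 mm above the jig: grip there across y, from above.
- leaf_plaque: Bystander: the same block (120 x 54 x 24 mm, loose, origin at the centre of its underside) with a dark stem and green leaves on its face; it lies flush in the jig's other pocket and must stay there.
- jig: Fixed dark wood block 64 mm high, x -86 to +76, y +-89 mm from its origin (on the table). Two pockets centred at y = +44 and -44 mm, 57.5 mm wide, x -70 to +62; floor 40 mm above the table, but from x = -3 mm it falls to -x as a 28 deg ramp. Gaps round a plaque: under 2 mm at the sides and +x end, 10 mm at the -x end. A red strip on the rim marks the -x end, the end to press.
- cork_mat: Fixed round cork mat with a dark rim on the table, 200 mm across, 8 mm thick, origin at the centre of its underside.
Not all that is in view belongs to the job. Leave any turquoise look-alike of the sun_plaque alone.

How it is judged:
On the way:
1. the sun plaque is rocked up in its pocket (tilted more than 15 degrees while still in the jig) (angle between sun_plaque's own z axis and vertical above 0.26 rad and distance of sun_plaque from where it was at the start of the episode below 0.025 m), for 0.2 s.
At the end, for the whole second after the job is handed in: The sun plaque lies at rest, flat (within 7 degrees) and face up on the cork mat, its centre within 40 mm of the mat's centre; the leaf plaque lies flat in its pocket, within 10 mm of where it was (horizontal distance between sun_plaque and cork_mat below 0.04 m and angle between sun_plaque's own z axis and vertical below 0.12 rad and height (world z) of sun_plaque below 0.018 m and linear speed of sun_plaque below 0.02 m/s and distance of leaf_plaque from where it was at the start of the episode below 0.01 m and angle between leaf_plaque's own z axis and vertical below 0.1 rad); the robot touches nothing.
It fails at once if the leaf plaque is tipped up (over 12 degrees) or moved more than 20 mm (angle between leaf_plaque's own z axis and vertical above 0.21 rad or distance of leaf_plaque from where it was at the start of the episode above 0.02 m).
It also fails if it takes over 48 s, if anything falls off the work surface, if the arm or the gripper's body presses on something with over 40 N, if the wrist force passes 120 N, or if a joint passes its speed limit or range.

## Working session

There is one attempt and no reset: what is moved stays moved. The work goes in short steps, Python scripts to look and compute and a tool call to move; the robot and the scene stay as the last step left them, time stands still between calls to the robot, and variables do not carry over. Pictures are saved under pics/ and viewed, about 8 in all and at most 12, crops included, and the job is handed in when it is done.

Besides the shell and the picture viewer there is one more tool, called after ">>>" as a command line: name --pt "numbers of a row" for each row, then --argument value for the rest. jog_arm: Moves the arm, as the interface text tells. Its arguments: {"type":"object","properties":{"deltas":{"type":"array"},"grip_force":{"type":"number"}},"required":["deltas"]}

```bash
ls; mkdir -p pics
cat > h.py <<'E'
import numpy as np, cv2
from station import ctrl, vision
R=lambda v: cv2.Rodrigues(np.array(v,float))[0]
def cam(name,o=None):
    """K params, R,t world<-cam"""
    c=vision.calibration(name)
    if 'hand_eye' in c:
        T=np.eye(4);T[:3,:3]=R(o['tool_rot']);T[:3,3]=o['tool_pos'];T=T@np.array(c['hand_eye'])
    else:
        T=np.eye(4);r=R(c['rvec']);T[:3,:3]=r.T;T[:3,3]=-r.T@np.ravel(c['tvec'])
    return c,T
def ray(c,T,u,v):
    d=T[:3,:3]@np.array([(u-c['cx'])/c['fx'],(v-c['cy'])/c['fy'],1]);return T[:3,3],d
def onplane(c,T,u,v,z):
    p,d=ray(c,T,u,v);return p+d*(z-p[2])/d[2]
def pt(c,T,u,v,dep):
    p,d=ray(c,T,u,v);return p+d*dep
def proj(c,T,P):
    q=T[:3,:3].T@(np.array(P)-T[:3,3]);return c['fx']*q[0]/q[2]+c['cx'],c['fy']*q[1]/q[2]+c['cy']
def tri(a,b):
    (p,d),(q,e)=a,b;s=np.linalg.lstsq(np.c_[d,-e],q-p,rcond=None)[0]
    x,y=p+d*s[0],q+e*s[1];return (x+y)/2,np.linalg.norm(x-y)
E
python3 - <<'E'
from h import *
import pickle
o=ctrl.get_obs();print(o,ctrl.tcp_to_tips)
d={'obs':o}
for n in('top','scene','wrist'):
    im,dp=vision.get_image(n);d[n]=(im,dp);cv2.imwrite(f'pics/{n}0.png',im[:,:,::-1])
    c,T=cam(n,o);print(n,T[:3,3].round(3),T[:3,2].round(2))
pickle.dump(d,open('s0.pkl','wb'))
cv2.imwrite('pics/both.png',cv2.resize(np.vstack([d['top'][0],d['scene'][0]])[:,:,::-1],(400*1,600)))
E
```

```text
pics
{'t': 0.0, 'q': array([-1.42301780e+00,  5.33541972e-02,  1.61428780e+00, -9.17038585e-06,
        1.47602717e+00, -1.19009408e-01]), 'dq': array([ 1.14631946e-06,  1.15679833e-03, -2.41526287e-04, -1.13979562e-03,
        3.59356753e-05,  1.73068933e-03]), 'effort': array([ 1.03084225e-03, -3.93681479e+01, -3.70174527e+01, -6.69498445e-05,
        7.09206535e-03, -2.36361177e-05]), 'tool_pos': array([ 0.1646775 , -0.60231067,  0.25206834]), 'tool_rot': array([-3.11162549e+00, -4.17553037e-01,  6.12145131e-05]), 'contact_force': array([ 0.31570143, -0.61457404,  1.12778889]), 'wrist_torque': array([-0.01913081, -0.0010803 ,  0.03269568]), 'opening': 0.0853780378071413} 0.022
top [ 0.346 -0.076  1.363] [ 0.11 -0.01 -0.99]
scene [1.207 0.592 0.734] [-0.6  -0.57 -0.56]
wrist [ 0.229 -0.584  0.373] [-0.25 -0.07 -0.96]
```

View pics/top0.png

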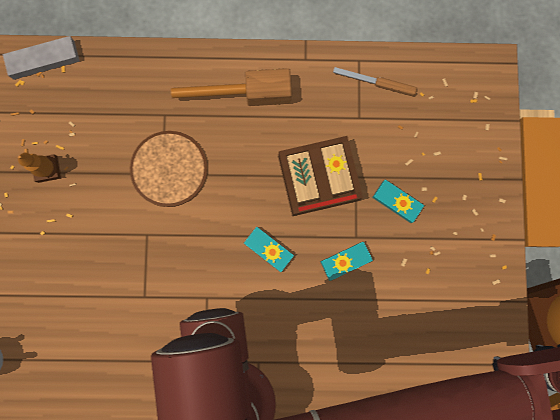

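View pics/scene0.png

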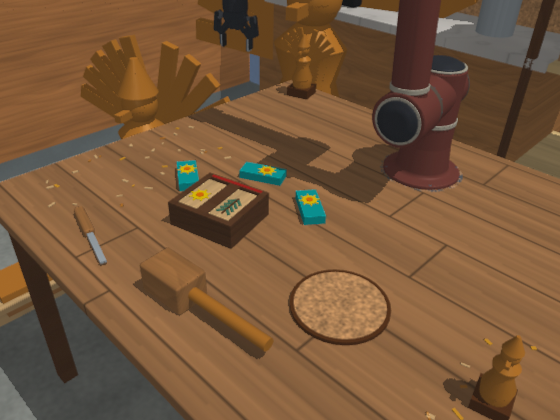

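The top view shows four sun candidates. Three are turquoise look-alikes at (403,202), (272,251) and (343,263). The fourth is the pale plaque in the jig at (337,164), next to the leaf plaque at (302,175), and that is my choice. The red strip is the lower rim at about (326,204), and the cork mat is at (169,168).

```bash
cat > m.py <<'E'
from h import *
import pickle
d=pickle.load(open('s0.pkl','rb'))
def masks(im,roi):
    h=cv2.cvtColor(im,cv2.COLOR_RGB2HSV).astype(int);H,S,V=h[...,0],h[...,1],h[...,2]
    z=np.zeros(H.shape,bool);x0,y0,x1,y1=roi;z[y0:y1,x0:x1]=1
    return dict(yellow=z&(H>18)&(H<33)&(S>170)&(V>180),red=z&((H<6)|(H>174))&(S>150)&(V>100),
      pale=z&(H>10)&(H<28)&(S<130)&(V>170),green=z&(H>38)&(H<90)&(S>70))
E
python3 - <<'E'
from m import *
P={}
for n,roi in(('top',(270,130,368,222)),('scene',(165,172,275,245))):
    im,dp=d[n];c,T=cam(n)
    for k,m in masks(im,roi).items():
        N,L,st,ce=cv2.connectedComponentsWithStats(m.astype(np.uint8))
        for i in range(1,N):
            if st[i,4]>25:
                s=L==i;dd=np.median(dp[s&(dp>0)]);q=cv2.minAreaRect(np.argwhere(s)[:,::-1].astype(np.float32))
                print(n,k,st[i,4],ce[i].round(1),pt(c,T,*ce[i],dd).round(4),np.round(q[1],1),round(q[2],1))
    if n=='top':
        h=cv2.cvtColor(im,cv2.COLOR_RGB2HSV)
        # cork: dark rim disk
        roi=im[125:212,122:216]; g=cv2.cvtColor(roi,cv2.COLOR_RGB2GRAY)
        cs=cv2.HoughCircles(g,cv2.HOUGH_GRADIENT,1,50,param1=80,param2=15,minRadius=30,maxRadius=45);print(cs)
        u,v,r=cs[0,0];u+=122;v+=125
        print('cork',onplane(c,T,u,v,.008),pt(c,T,u,v,dp[int(v),int(u)]),onplane(c,T,u+r,v,.008))
im=d['top'][0][120:225,265:375,::-1];a=cv2.resize(im,None,fx=5,fy=5,interpolation=cv2.INTER_CUBIC)
cv2.imwrite('pics/crop.png',a)
E
```

```text
top yellow 173 [335.8 163.5] [ 0.6    -0.2498  0.0655] [19.2 18.4] 8.1
top red 249 [327.5 202.3] [ 0.5021 -0.2293  0.0649] [ 4.2 59.4] 77.0
top pale 277 [332.6 152.2] [ 0.6287 -0.242   0.0643] [17.3 21.5] 76.8
top pale 759 [302.9 178.4] [ 0.5612 -0.168   0.0645] [47.6 22.1] 76.5
top pale 504 [339.6 180. ] [ 0.5586 -0.2596  0.0641] [27.6 21.8] 76.0
[[[45.5 42.5 35.4]]]
cork [0.59409223 0.17965431 0.008     ] [0.59477563 0.18035725 0.00427258] [0.59544038 0.088005   0.008     ]
scene yellow 116 [199.6 194.4] [ 0.6004 -0.2471  0.0676] [19.6 10.7] 7.1
scene red 146 [237.1 183.5] [ 0.5013 -0.2246  0.066 ] [52.5  2.8] 18.4
scene pale 230 [211.1 187. ] [ 0.5573 -0.2571  0.065 ] [15.5 27.5] 52.1
scene pale 370 [234.9 203.2] [ 0.5577 -0.1692  0.0606] [17.3 45.9] 51.3
scene pale 167 [192.4 201.1] [ 0.6288 -0.2382  0.0658] [24.8 11.9] 19.7
```

View pics/crop.png

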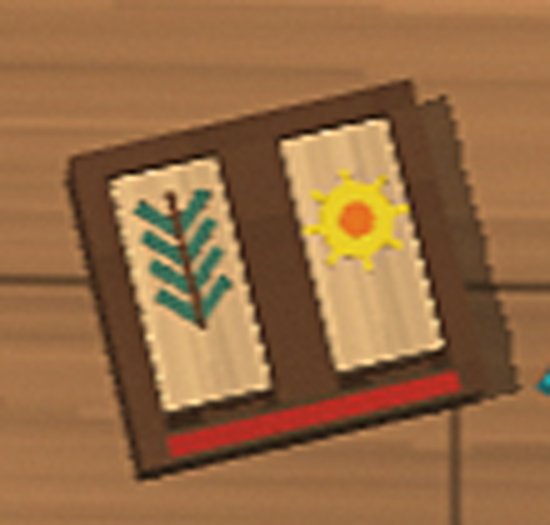

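The crop confirms the choice: the plain-wood sun plaque is in the right-hand pocket, and the red strip is on the rim at its lower (near) end. Next I'll get the exact pose by triangulation and plane-rectangle fitting.

Run:
```python
from m import *
rs={}
for n,roi in(('top',(270,130,368,222)),('scene',(165,172,275,245))):
    im,dp=d[n];c,T=cam(n);M=masks(im,roi)
    f=lambda m:np.argwhere(m)[:,::-1].mean(0)
    rs[n]={k:ray(c,T,*f(M[k])) for k in('yellow','red')}
    h=cv2.cvtColor(im,cv2.COLOR_RGB2HSV).astype(int)
    full=(M['pale']|M['yellow']|M['green']|M['red']&0|((h[...,0]<20)&(h[...,1]>170)&(h[...,2]>190))).astype(np.uint8)
    zr=np.zeros_like(full);x0,y0,x1,y1=roi;zr[y0:y1,x0:x1]=1
    full=cv2.morphologyEx(full*zr,cv2.MORPH_CLOSE,np.ones((3,3)))
    full[M['red']]=0
    cs,_=cv2.findContours(full,cv2.RETR_EXTERNAL,cv2.CHAIN_APPROX_NONE)
    for k in cs:
        if cv2.contourArea(k)>200:
            w=np.array([onplane(c,T,*p[0],.064)[:2] for p in k],np.float32)*1000
            print(n,'rect',cv2.minAreaRect(w))
    w=np.array([onplane(c,T,u,v,.064)[:2] for v,u in np.argwhere(M['red'])],np.float32)*1000
    print(n,'red',cv2.minAreaRect(w))
for k in('yellow','red'):print(k,tri(rs['top'][k],rs['scene'][k]))
# cork from both views by fitEllipse of rim
for n,roi in(('top',(122,122,216,215)),('scene',(280,262,400,345))):
    im,dp=d[n];c,T=cam(n);x0,y0,x1,y1=roi;s=im[y0:y1,x0:x1].astype(int)
    dark=((s.sum(2)<230)).astype(np.uint8)
    pp=np.argwhere(dark)[:,::-1]+[x0,y0]
    w=np.array([onplane(c,T,*p,.008)[:2] for p in pp],np.float32)*1000
    print(n,'cork',cv2.minEnclosingCircle(w),cv2.fitEllipse(w),len(w))
```

```text
top rect ((566.9989013671875, -167.15869140625), (119.28666687011719, 54.90556716918945), 13.826614379882812)
top rect ((588.0603637695312, -252.65110778808594), (118.89175415039062, 54.83928298950195), 13.844815254211426)
top red ((502.1001892089844, -228.80316162109375), (10.462087631225586, 148.04071044921875), 13.822693824768066)
scene rect ((565.0839233398438, -166.92660522460938), (118.71147918701172, 52.86260223388672), 13.643624305725098)
scene rect ((587.613525390625, -252.17626953125), (115.73892211914062, 52.92596435546875), 14.009334564208984)
scene red ((500.1239929199219, -229.93746948242188), (11.875414848327637, 147.2711639404297), 14.63739013671875)
yellow (array([ 0.5930941 , -0.24352404,  0.07410015]), np.float64(0.01420649642972416))
red (array([ 0.50085175, -0.22788513,  0.06473233]), np.float64(0.0037395733533756945))
top cork ((594.4588012695312, 176.2437286376953), 121.46160888671875) ((593.2962646484375, 177.73257446289062), (193.43125915527344, 198.39788818359375), 172.50424194335938) 606
scene cork ((581.3355102539062, 174.59375), 159.8595428466797) ((587.5840454101562, 176.50897216796875), (207.5150604248047, 223.3682403564453), 90.21539306640625) 1208
```

The two views agree within about 2 mm when projected at z=0.064:
- **Sun plaque:** centre (0.588, -0.2525), yaw 13.8°, measured size 119 x 55 mm.
- **Red strip:** triangulates to z=0.065.
- **Mat:** centre (0.594, 0.179).

The yellow-mask triangulation was off, with a 14 mm gap caused by stray mask pixels, so I'll recheck from the wrist camera. Now I'll move above the press point.

>>> jog_arm --pt "0 0 0.0255 0 0 0 0" --pt "0 0 0 3 -1.59 0 0" --pt "0 0 0 3 -1.59 0 0" --pt "0 0 0 3 -1.59 0 0" --pt "0 0 0 3 -1.59 0 0" --pt "0 0 0 3 -1.59 0 0" --pt "0 0 0 3 -1.59 0 0" --pt "0 0 0 3 -1.59 0 0" --pt "0 0 0 3 -1.59 0 0" --pt "0 0 0 3 -1.59 0 0" --pt "0 0 0 3 -1.59 0 0" --grip_force 60

```text
t: 1.07
tool_pos: [0.419, -0.3753, 0.253]
tool_rot: [-3.118, -0.378, 0.0]
contact_force: [-0.0, -0.2, 0.9]
opening: -0.0
```

>>> jog_arm --pt "0 0 0 3 -1.59 0 0" --pt "0 0 0 3 -1.59 0 0" --pt "0 0 0 3 -1.59 0 0" --pt "0 0 0 3 -1.59 0 0" --pt "0 0 0 1 0 0 0" --pt "0 0 0 0 0 0 0" --pt "0 0 0 0 0 0 0"

```text
t: 1.65
tool_pos: [0.5289, -0.2841, 0.2528]
tool_rot: [-3.118, -0.379, 0.002]
contact_force: [-0.6, -1.5, 0.3]
opening: 0.0
```

```bash
cat > w.py <<'E'
from m import *
import sys
o=ctrl.get_obs();im,dp=vision.get_image('wrist');c,T=cam('wrist',o)
cv2.imwrite(f'pics/{sys.argv[1]}.png',im[:,:,::-1])
pickle.dump((o,im,dp),open(f'{sys.argv[1]}.pkl','wb'))
r=R(o['tool_rot']);print(o['t'],o['tool_pos'].round(4),'tool x yaw',np.degrees(np.arctan2(r[1,0],r[0,0])).round(2),'z',r[:,2].round(3),o['opening'],o['contact_force'].round(2))
a=np.radians(13.83);J=np.array([[np.cos(a),np.sin(a)],[-np.sin(a),np.cos(a)]])
print('in plaque frame (mm)',(J@(o['tool_pos'][:2]-[.588,-.2525])*1000).round(1))
E
python3 w.py w1
```

```text
1.65 [ 0.5289 -0.2841  0.2528] tool x yaw 13.87 z [-0.001 -0.    -1.   ] 1.0630356421720237e-05 [-0.6  -1.49  0.27]
in plaque frame (mm) [-64.9 -16.5]
```

View pics/w1.png

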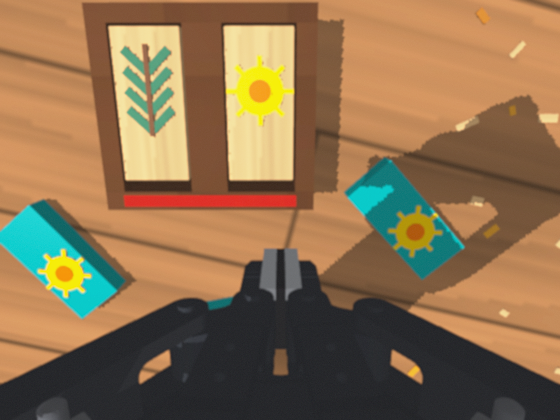

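The wrist view shows the jig with the sun plaque at about (260,103), its bare end beside the red strip at (262,200). The leaf plaque is at (148,103). Closed fingertips are at (281,255). I'll measure the plaque from this view.

```bash
cat > w2.py <<'E'
from m import *
import sys
def plaque(tag,z=.064):
    o,im,dp=pickle.load(open(tag+'.pkl','rb'));c,T=cam('wrist',o)
    h=cv2.cvtColor(im,cv2.COLOR_RGB2HSV).astype(int);H,S,V=h[...,0],h[...,1],h[...,2]
    m=((S<110)&(H>10)&(H<32)&(V>190)|((H>22)&(H<35)&(S>170)&(V>190))).astype(np.uint8)
    m=cv2.morphologyEx(m,cv2.MORPH_CLOSE,np.ones((5,5)));m=cv2.morphologyEx(m,cv2.MORPH_OPEN,np.ones((5,5)))
    for k in cv2.findContours(m,cv2.RETR_EXTERNAL,cv2.CHAIN_APPROX_NONE)[0]:
        if cv2.contourArea(k)>1500:
            w=np.array([onplane(c,T,*p[0],z)[:2] for p in k],np.float32)*1000
            r=cv2.boundingRect(k);mm=np.zeros(m.shape,np.uint8);cv2.drawContours(mm,[k],-1,1,-1);s=(mm>0)&(dp>0)
            print(tag,r,cv2.minAreaRect(w),'zdepth',np.median([pt(c,T,u,v,dp[v,u])[2] for v,u in np.argwhere(s)[::20]]).round(4))
    ys=((H>22)&(H<35)&(S>190)&(V>220));ys[150:]=0
    if ys.sum(): return ray(c,T,*np.argwhere(ys)[:,::-1].mean(0))
E
python3 -c "
from w2 import *
plaque('w1')"
```

```text
w1 (110, 27, 78, 153) ((565.9459838867188, -166.94235229492188), (117.92046356201172, 52.6767692565918), 13.986583709716797) zdepth 0.0643
w1 (225, 26, 69, 153) ((587.8575439453125, -252.0950469970703), (117.77860260009766, 53.3889274597168), 13.922666549682617) zdepth 0.0643
```

>>> jog_arm --pt "0 0 0 1.0 -0.8 3 0" --pt "0 0 0 0.99 -0.85 3 0" --pt "0 0 0 0 0 3 0" --pt "0 0 0 0 0 0 0" --pt "0 0 0 0 0 0 0"

```text
t: 2.12
tool_pos: [0.5424, -0.2635, 0.1614]
tool_rot: [-3.116, -0.375, 0.006]
contact_force: [-0.1, -0.9, 0.7]
opening: -0.0001
```

```bash
python3 w.py w2b; python3 -c "
from w2 import *
a=plaque('w1');b=plaque('w2b');print(tri(a,b))"
```

```text
2.1167 [ 0.5424 -0.2635  0.1614] tool x yaw 13.72 z [-0.004  0.002 -1.   ] -5.725510795027143e-05 [-0.14 -0.86  0.65]
in plaque frame (mm) [-46.9   0.2]
w1 (110, 27, 78, 153) ((565.9456176757812, -166.9415283203125), (117.92053985595703, 52.67682647705078), 13.986677169799805) zdepth 0.0643
w1 (225, 26, 69, 153) ((587.8572998046875, -252.09423828125), (117.77861785888672, 53.38893508911133), 13.922760009765625) zdepth 0.0643
w2b (0, 317, 59, 49) ((413.71630859375, -117.01781463623047), (35.71369934082031, 37.604000091552734), 38.08413314819336) zdepth 0.0257
w2b (69, 29, 113, 208) ((566.2542114257812, -166.78741455078125), (118.38166809082031, 52.69220733642578), 13.948358535766602) zdepth 0.0643
w2b (232, 28, 98, 209) ((587.4409790039062, -251.99853515625), (118.58241271972656, 53.19703674316406), 14.170096397399902) zdepth 0.0643
(array([ 0.59989253, -0.24908114,  0.05697954]), np.float64(0.00044817317109094947))
```

All the views agree with the top-view pose: centre (0.5877, -0.2523), z 0.064. The wrist stereo gave z=0.057 on a short baseline, and depth gives 0.0643. Pressing now.

>>> jog_arm --pt "0 0 0 0.15 0 2.4 0" --pt "0 0 0 0 0 2.4 0" --pt "0 0 0 0 0 2.0 0" --pt "0 0 0 0 0 0.3 0" --pt "0 0 0 0 0 0.3 0" --pt "0 0 0 0 0 0 0"

```text
t: 2.67
tool_pos: [0.5469, -0.264, 0.0915]
tool_rot: [3.117, 0.377, 0.004]
contact_force: [-0.8, -0.4, 0.1]
opening: 0.0004
```

>>> jog_arm --pt "0 0 0 0 0 0.25 0" --pt "0 0 0 0 0 0.25 0" --pt "0 0 0 0 0 0.25 0" --pt "0 0 0 0 0 0.25 0" --pt "0 0 0 0 0 0.25 0" --pt "0 0 0 0 0 0.15 0" --pt "0 0 0 0 0 0 0" --pt "0 0 0 0 0 0 0"

```text
t: 3.33
tool_pos: [0.5458, -0.2627, 0.075]
tool_rot: [-3.118, -0.378, 0.001]
contact_force: [0.4, 0.2, 1.2]
opening: -0.0001
```

>>> jog_arm --pt "0 0 0 0 0 0.2 0" --pt "0 0 0 0 0 0.2 0" --pt "0 0 0 0 0 0 0" --pt "0 0 0 0 0 0 0"

```text
t: 3.67
tool_pos: [0.5464, -0.263, 0.0725]
tool_rot: [3.118, 0.378, 0.001]
contact_force: [-1.9, 1.3, 5.6]
opening: -0.0001
```

>>> jog_arm --pt "0 0 0 0 0 -1 0" --pt "0 0 0 0 0 -2 0" --pt "0 0 0 0 0 -3 0" --pt "0 0 0 0 0 -4 0" --pt "0 0 0 0 0 -2 0.5" --pt "0 0 0 0 0 0 1" --pt "0 0 0 0 0 0 1" --pt "0 0 0 0 0 0 1"

```text
t: 4.33
tool_pos: [0.5454, -0.2625, 0.1904]
tool_rot: [-3.118, -0.378, 0.002]
contact_force: [-0.1, -0.4, -0.6]
opening: 0.0485
```

```bash
python3 w.py w3
python3 - <<'E'
from m import *
o,im,dp=pickle.load(open('w3.pkl','rb'));c,T=cam('wrist',o)
a=np.radians(13.9);J=np.array([[np.cos(a),np.sin(a),0],[-np.sin(a),np.cos(a),0],[0,0,1]])
vv,uu=np.mgrid[0:420:3,0:560:3]
P=np.array([pt(c,T,u,v,dp[v,u]) for v,u in zip(vv.ravel(),uu.ravel()) if dp[v,u]>0])
Q=(P-[.5878,-.2523,0])@J.T*1000
for y0,nm in((0,'sun'),(88,'leaf')):
  for x in range(-70,80,10):
    s=Q[(abs(Q[:,0]-x)<4)&(abs(Q[:,1]-y0)<18)]
    if len(s):print(nm,x,np.median(s[:,2]).round(1),len(s),end='; ')
  print()
s=Q[(Q[:,2]>72)&(Q[:,2]<100)&(abs(Q[:,1])<40)&(Q[:,0]>0)&(Q[:,0]<80)];print('raised x',s[:,0].min(),s[:,0].max(),'y',np.percentile(s[:,1],[1,99]),'zmax',s[:,2].max())
E
```

```text
4.3333 [ 0.5454 -0.2625  0.1904] tool x yaw 13.83 z [-0.001  0.001 -1.   ] 0.048460248506098674 [-0.08 -0.45 -0.59]
in plaque frame (mm) [-43.7   0.5]
sun -70 49.5 133; sun -60 37.2 47; sun -50 43.1 47; sun -40 47.7 57; sun -30 249.5 908; sun -20 262.1 218; sun -10 65.4 57; sun 0 70.6 76; sun 10 75.7 94; sun 20 79.7 80; sun 30 84.6 84; sun 40 88.7 84; sun 50 74.0 60; sun 60 48.6 111; sun 70 64.2 98; 
leaf -70 56.4 103; leaf -60 64.1 33; leaf -50 64.2 56; leaf -40 64.1 68; leaf -30 64.0 71; leaf -20 64.5 70; leaf -10 65.2 72; leaf 0 64.9 72; leaf 10 65.2 73; leaf 20 65.3 74; leaf 30 65.1 95; leaf 40 64.9 76; leaf 50 64.0 81; leaf 60 63.7 96; leaf 70 64.2 100; 
raised x 0.33454623788203897 48.530756460493414 y [-26.06547324  26.2158179 ] zmax 90.63730296220712
```

View pics/w3.png

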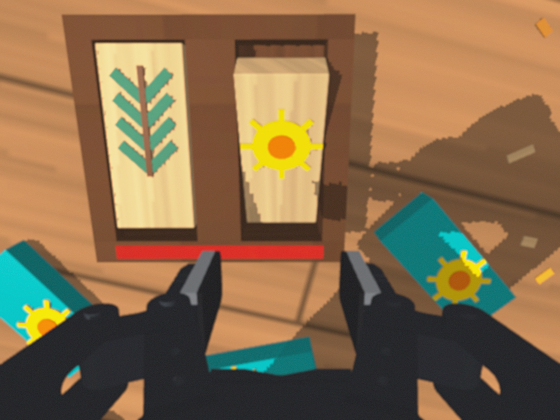

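The plaque has rocked up: surface slope about 27°, raised end to z=90.6 mm, sides at y ±26 mm in the jig frame. The leaf plaque is still flat at 64–65 mm. I'll tilt the tool 28° to match the plaque's face, so that it can be set down with the tool vertical, and approach along the face normal.

>>> jog_arm --pt "0 0 0 2.2 0.05 1.0 1" --pt "0 0 0 2.2 0 1.0 1" --pt "0 0.0977 0 0 0 0 1" --pt "0 0.0977 0 0 0 0 1" --pt "0 0.0977 0 0 0 0 1" --pt "0 0.0977 0 0 0 0 1" --pt "0 0.0977 0 0 0 0 1" --pt "0 0 0 0 0 0 1" --pt "0 0 0 0 0 0 1"

```text
t: 5.13
tool_pos: [0.587, -0.2523, 0.1685]
tool_rot: [-2.971, -0.357, -0.732]
contact_force: [0.0, -0.2, -0.8]
opening: 0.0854
```

Run:
```python
from h import *
o=ctrl.get_obs();r=R(o['tool_rot']);a=np.radians(13.9);J=np.array([[np.cos(a),np.sin(a),0],[-np.sin(a),np.cos(a),0],[0,0,1]])
p=J@(o['tool_pos']-[.5878,-.2523,0])*1000;A=J@r
print(p.round(1),A.round(3),o['opening'])
print('shift cm tool:',(A.T@(np.array([28.4,0,89.6])-p)/10).round(2))
```

```text
[ -0.8   0.2 168.5] [[ 0.885 -0.003  0.465]
 [-0.004 -1.     0.002]
 [ 0.465 -0.004 -0.885]] 0.08538289180970747
shift cm tool: [-1.08  0.04  8.34]
```

>>> jog_arm --pt "0 0 0 -1.08 0.04 1.5 1" --pt "0 0 0 0 0 2 1" --pt "0 0 0 0 0 2 1" --pt "0 0 0 0 0 1 1" --pt "0 0 0 0 0 0 1" --pt "0 0 0 0 0 0 1"

```text
t: 5.63
tool_pos: [0.6096, -0.2477, 0.1084]
tool_rot: [-2.971, -0.362, -0.738]
contact_force: [-0.4, -0.3, 0.7]
opening: 0.0854
```

>>> jog_arm --pt "0 0 0 0 0 0.6 1" --pt "0 0 0 0 0 0.6 1" --pt "0 0 0 0 0 0.6 1" --pt "0 0 0 0 0 0 1" --pt "0 0 0 0 0 0 1"

```text
t: 6.05
tool_pos: [0.6173, -0.246, 0.0925]
tool_rot: [-2.971, -0.36, -0.74]
contact_force: [-0.2, 0.0, -0.1]
opening: 0.0856
```

```bash
python3 w.py w4;python3 - <<'E'
from h import *
o=ctrl.get_obs();r=R(o['tool_rot']);a=np.radians(13.9);J=np.array([[np.cos(a),np.sin(a),0],[-np.sin(a),np.cos(a),0],[0,0,1]])
p=J@(o['tool_pos']-[.5878,-.2523,0])*1000;A=J@r
print(p.round(1));print('shift cm tool:',(A.T@(np.array([28.4,0,89.6])-p)/10).round(2))
E
```

```text
6.05 [ 0.6173 -0.246   0.0925] tool x yaw 13.82 z [ 0.455  0.113 -0.883] 0.08562149680116343 [-0.16  0.01 -0.13]
in plaque frame (mm) [30.  -0.7]
[30.2 -1.1 92.9]
shift cm tool: [-0.32 -0.11  0.2 ]
```

View pics/w4.png

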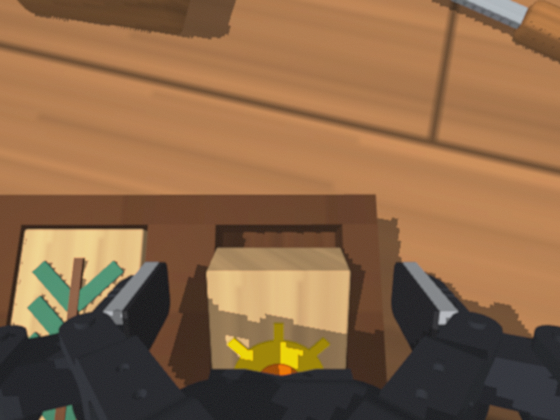

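The tips at (140,290) and (420,290) straddle the raised end, which runs from x=208 to 350, and it is centred. A small correction, then close.

>>> jog_arm --pt "0 0 0 -0.25 -0.05 0.2 1" --pt "0 0 0 0 0 0 1" --pt "0 0 0 0 0 0 0.5" --pt "0 0 0 0 0 0 0.4" --pt "0 0 0 0 0 0 0.3" --pt "0 0 0 0 0 0 0.3" --pt "0 0 0 0 0 0 0.3" --pt "0 0 0 0 0 0 0.3" --pt "0 0 0 0 0 0 0.3" --grip_force 70

```text
t: 6.85
tool_pos: [0.6161, -0.2461, 0.0903]
tool_rot: [-2.971, -0.36, -0.741]
contact_force: [-1.7, 0.4, 3.1]
opening: 0.0519
```

>>> jog_arm --pt "0 0 0 0.23 0 -0.44 0.3" --pt "0 0 0 0.23 0 -0.44 0.3" --pt "0 0 0 0.46 0 -0.88 0.3" --pt "0 0 0 0.7 0 -1.33 0.3" --pt "0 0 0 0.93 0 -1.77 0.3" --pt "0 0 0 0.93 0 -1.77 0.3" --pt "0 0 0 0.93 0 -1.77 0.3" --pt "0 0 0 0.93 0 -1.77 0.3" --pt "0 0 0 0.46 0 -0.88 0.3" --pt "0 0 0 0 0 0 0.3"

```text
t: 7.68
tool_pos: [0.6171, -0.2472, 0.2202]
tool_rot: [-2.974, -0.362, -0.751]
contact_force: [0.1, -0.1, -0.5]
opening: 0.052
```

>>> jog_arm --pt "0 -0.08 0 0 0 0 0.3" --pt "0 -0.08 0 0 0 0 0.3" --pt "0 -0.08 0 0 0 0 0.3" --pt "0 -0.08 0 0 0 0 0.3" --pt "0 -0.08 0 0 0 0 0.3" --pt "0 -0.0885 0 0 0 0 0.3" --pt "0 0 0 0 0 0 0.3" --pt "0 0 0 0 0 0 0.3"

```text
t: 8.35
tool_pos: [0.6158, -0.2455, 0.2133]
tool_rot: [-3.117, -0.38, -0.0]
contact_force: [-0.1, -0.6, -1.2]
opening: 0.0516
```

```bash
cat > held.py <<'E'
from m import *
import sys
o,im,dp=pickle.load(open(sys.argv[1]+'.pkl','rb'));c,T=cam('wrist',o)
r=R(o['tool_rot'])
h=cv2.cvtColor(im,cv2.COLOR_RGB2HSV).astype(int);H,S,V=h[...,0],h[...,1],h[...,2]
m=(dp>0)&((S<120)&(H>10)&(H<32)&(V>150)|((H>22)&(H<35)&(S>170)&(V>190)))
P=np.array([pt(c,T,u,v,dp[v,u]) for v,u in np.argwhere(m)])
Q=(P-o['tool_pos'])@r*1000   # tool frame
Q=Q[(abs(Q[:,1])<30)&(abs(Q[:,0])<130)&(Q[:,2]>-15)&(Q[:,2]<60)]
print(len(Q),'x',np.percentile(Q[:,0],[1,99]).round(1),'y',np.percentile(Q[:,1],[1,99]).round(1))
for x in range(-110,60,10):
    s=Q[abs(Q[:,0]-x)<4]
    if len(s)>5:print(x,np.median(s[:,2]).round(1),len(s),end='; ')
E
python3 w.py w5; python3 held.py w5
```

```text
8.35 [ 0.6158 -0.2455  0.2133] tool x yaw 13.9 z [ 0.     0.002 -1.   ] 0.05161277426150509 [-0.13 -0.6  -1.2 ]
in plaque frame (mm) [28.7  0.2]
12763 x [-33.6   9. ] y [-26.3  25. ]
-30 4.8 1697; -20 5.3 2310; -10 5.6 2458; 0 5.6 2621; 10 5.6 1196;
```

View pics/w5.png

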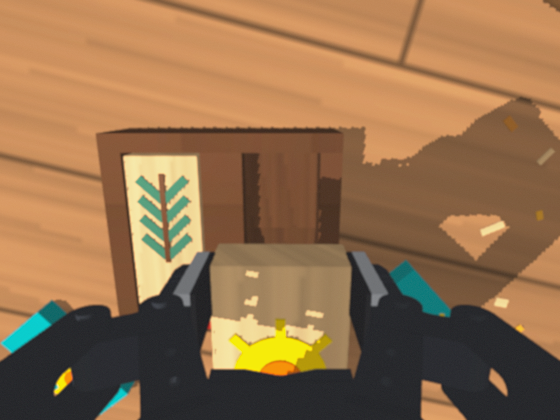

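The plaque is held level: its top face is 5.5 mm ahead of the TCP, its end is about 12 mm to +x, and it leans about 1°. The leaf plaque is undisturbed at about (165,220). Carrying it to the mat.

>>> jog_arm --pt "0 0 0 0.4 -1.3 0 0.3" --pt "0 0 0 0.8 -2.61 0 0.3" --pt "0 0 0 0.8 -2.61 0 0.3" --pt "0 0 0 0.8 -2.61 0 0.3" --pt "0 0 0 0.8 -2.61 0 0.3" --pt "0 0 0 0.8 -2.61 0 0.3" --pt "0 0 0 0.8 -2.61 0 0.3" --pt "0 0 0 0.8 -2.61 0 0.3" --pt "0 0 0 0.8 -2.61 0 0.3" --pt "0 0 0 0.8 -2.61 0 0.3" --pt "0 0 0 0.8 -2.61 0 0.3" --pt "0 0 0 0.8 -2.61 0 0.3"

```text
t: 9.4
tool_pos: [0.632, 0.0688, 0.2148]
tool_rot: [-3.118, -0.377, -0.001]
contact_force: [0.7, 0.1, -1.5]
opening: 0.0522
```

>>> jog_arm --pt "0 0 0 0.8 -2.61 0 0.3" --pt "0 0 0 0.8 -2.61 0 0.3" --pt "0 0 0 0.8 -2.61 0 0.3" --pt "0 0 0 0.8 -2.61 0 0.3" --pt "0 0 0 0.4 -1.3 0 0.3" --pt "0 0 0 0 0 0 0.3" --pt "0 0 0 0 0 0 0.3"

```text
t: 9.98
tool_pos: [0.6394, 0.1899, 0.2146]
tool_rot: [3.118, 0.379, -0.0]
contact_force: [-0.0, -1.2, -1.2]
opening: 0.0521
```

```bash
python3 w.py w6; python3 held.py w6
python3 - <<'E'
from m import *
o=ctrl.get_obs();im,dp=vision.get_image('scene');cv2.imwrite('pics/s6.png',im[:,:,::-1])
r=R(o['tool_rot']);print('\nplaque centre',(o['tool_pos']+r@[-.048,0,.0295]).round(4),'shift cm',((r.T@(np.array([.594,.179,.008])-(o['tool_pos']+r@[-.048,0,.0295])))*100).round(2))
E
```

```text
9.9833 [0.6394 0.1899 0.2146] tool x yaw 13.88 z [-0. -0. -1.] 0.05211860556985727 [-0.04 -1.23 -1.17]
in plaque frame (mm) [155.7 417.3]
5790 x [-34.4   5.7] y [-26.8  25. ]
-30 4.6 2007; -20 5.2 2105; -10 5.6 454; 0 5.6 82; 10 5.9 49; 
plaque centre [0.593  0.1777 0.1852] shift cm [ 0.13 -0.11 17.72]
```

View pics/s6.png

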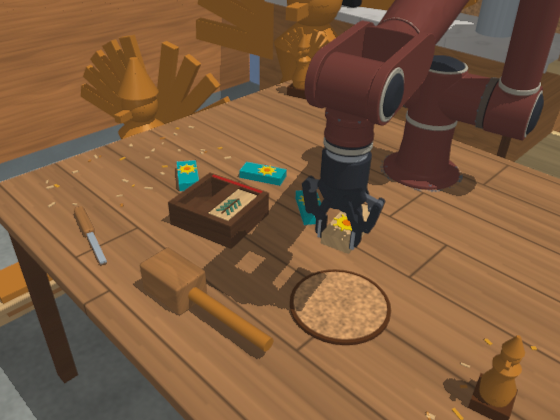

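The scene view shows the plaque held level above the mat at about (343,228), with the leaf plaque in its pocket at (232,205). Lowering.

>>> jog_arm --pt "0 0 0 0.1 -0.1 1.5 0.3" --pt "0 0 0 0 0 2.5 0.3" --pt "0 0 0 0 0 2.5 0.3" --pt "0 0 0 0 0 2.5 0.3" --pt "0 0 0 0 0 2.5 0.3" --pt "0 0 0 0 0 2.5 0.3" --pt "0 0 0 0 0 1.5 0.3" --pt "0 0 0 0 0 0.7 0.3" --pt "0 0 0 0 0 0.4 0.3" --pt "0 0 0 0 0 0 0.3" --pt "0 0 0 0 0 0 0.3"

```text
t: 11.0
tool_pos: [0.6418, 0.1911, 0.0503]
tool_rot: [-3.119, -0.378, -0.004]
contact_force: [-0.6, 0.5, -0.1]
opening: 0.0523
```

>>> jog_arm --pt "0 0 0 0 0 0.4 0.3" --pt "0 0 0 0 0 0.3 0.3" --pt "0 0 0 0 0 0.2 0.3" --pt "0 0 0 0 0 0.1 0.3" --pt "0 0 0 0 0 0 0.3" --pt "0 0 0 0 0 0 0.3"

```text
t: 11.5
tool_pos: [0.6407, 0.1911, 0.0388]
tool_rot: [-3.119, -0.378, 0.0]
contact_force: [-0.4, -0.9, -1.0]
opening: 0.0519
```

>>> jog_arm --pt "0 0 0 0 0 0.1 0.3" --pt "0 0 0 0 0 0.1 0.3" --pt "0 0 0 0 0 0 0.3" --pt "0 0 0 0 0 0 0.3"

```text
t: 11.83
tool_pos: [0.641, 0.1911, 0.0377]
tool_rot: [3.119, 0.378, 0.001]
contact_force: [-2.8, -0.6, 4.7]
opening: 0.052
```

Contact with the mat at the expected height (4.7 N). Releasing and retreating.

>>> jog_arm --pt "0 0 0 0 0 0 0.7" --pt "0 0 0 0 0 0 0.8" --pt "0 0 0 0 0 0 1" --pt "0 0 0 0 0 0 1" --pt "0 0 0 0 0 0 1" --pt "0 0 0 0 0 -0.5 1" --pt "0 0 0 0 0 -1.5 1" --pt "0 0 0 0 0 -3 1" --pt "0 0 0 0 0 -3 1" --pt "0 0 0 0 0 -3 1" --pt "0 0 0 0 0 -3 1"

```text
t: 12.75
tool_pos: [0.6409, 0.1911, 0.1799]
tool_rot: [-3.119, -0.378, -0.003]
contact_force: [-0.1, -0.3, 0.0]
opening: 0.0853
```

>>> jog_arm --pt "0 0 0 -3 0 -2 1" --pt "0 0 0 -3 0 0 1" --pt "0 0 0 -3 0 0 1" --pt "0 0 0 -3 0 0 1" --pt "0 0 0 -3 0 0 1" --pt "0 0 0 0 0 0 1" --pt "0 0 0 0 0 0 1" --pt "0 0 0 0 0 0 1"

```text
t: 13.42
tool_pos: [0.496, 0.1553, 0.1984]
tool_rot: [-3.119, -0.378, -0.005]
contact_force: [0.1, 0.2, 0.7]
opening: 0.0853
```

```bash
python3 w.py w7
python3 - <<'E'
from w2 import *
plaque('w7',.032)
o,im,dp=pickle.load(open('w7.pkl','rb'));c,T=cam('wrist',o)
ex=np.array([.971,.24]);ey=np.array([-.24,.971])
P=np.array([pt(c,T,u,v,dp[v,u]) for v in range(0,420,2) for u in range(0,560,2) if dp[v,u]>0])
Q=P-[.594,.179,0];x=Q[:,:2]@ex;y=Q[:,:2]@ey
s=(P[:,2]>.022)&(P[:,2]<.045)&(abs(x)<.075)&(abs(y)<.04)
A=np.c_[P[s,:2],np.ones(s.sum())];k=np.linalg.lstsq(A,P[s,2],rcond=None)[0]
print('plane slope deg',np.degrees(np.hypot(*k[:2])).round(2),'z med',np.median(P[s,2]),'mid',(P[s].min(0)+P[s].max(0))/2,s.sum())
im2,d2=vision.get_image('top');c2,T2=cam('top')
M=masks(im2,(122,122,216,215));ii=np.argwhere(M['yellow'])
h=cv2.cvtColor(im2,cv2.COLOR_RGB2HSV).astype(int)
M=masks(im2,(270,130,368,222))['pale'].astype(np.uint8)
for q in cv2.findContours(M,cv2.RETR_EXTERNAL,cv2.CHAIN_APPROX_NONE)[0]:
    if cv2.contourArea(q)>200:print('leaf',cv2.minAreaRect(np.array([onplane(c2,T2,*p[0],.064)[:2] for p in q],np.float32)*1000))
E
```

```text
13.4167 [0.496  0.1553 0.1984] tool x yaw 13.82 z [ 0.003  0.    -1.   ] 0.0853034785755533 [0.13 0.23 0.68]
in plaque frame (mm) [  8.1 418. ]
w7 (243, 0, 74, 139) ((582.7741088867188, 177.58541870117188), (94.95389556884766, 52.25355911254883), 13.90368938446045) zdepth 0.0331
plane slope deg 0.71 z med 0.03244246290651376 mid [0.58227621 0.17742815 0.03289255] 2618
leaf ((566.9989013671875, -167.15869140625), (119.28666687011719, 54.90556716918945), 13.826614379882812)
```

View pics/w7.png

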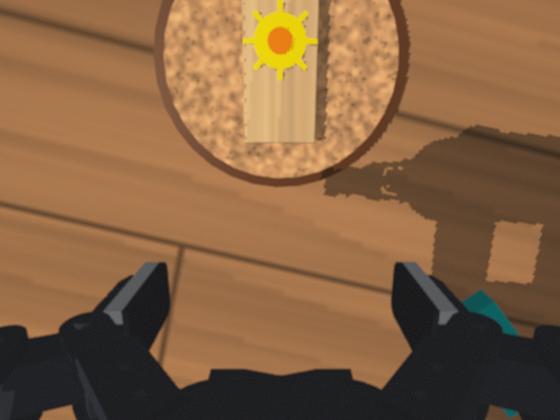

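The plaque lies flat on the mat. Its far end is cut off in the view, but from the near end its centre comes out at about (0.595, 0.181). The leaf plaque's measurement is identical to the start. Handing in.

```bash
python3 -c "
from station import ctrl
print(ctrl.finish_job())"
```

```text
the job is handed in; nothing more can be done
None
```

I pressed the sun plaque's red-strip end down until it rocked up and stayed tilted. I then gripped its raised end with the tool tilted 28°, levelled it and laid it face up on the cork mat. The job was handed in at about 13.5 s of the 48 s allowed; no verdict is reported.

Last checks:
- **Rocked up:** after the press the plaque's face sloped about 27° while it was still in its pocket.
- **On the mat:** the plaque slopes 0.7°, its top is at z = 32.4 mm (32 mm expected), and its centre is about 2 mm from the mat's centre. The far end was outside the wrist picture, so I worked out the centre from the near end and the known length.
- **Leaf plaque:** its top-view measurement is identical to the one at the start.
- **Robot:** the gripper is open and clear of everything.

Two things did not go as planned:
- **Height checks:** triangulating the yellow sun disagreed with the rest. The first try had a 14 mm ray gap from stray mask pixels, and the wrist pair gave 57 mm. Depth, the red strip (65 mm) and the plaque outlines agreed on 64 mm, so I used that.
- **Press force:** it read 5.6 N at the bottom of the stroke, slightly over the "under 5 N" the press should need and far below the failure limits.

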